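# Hook a driver board under its lips and clip it down into a camera base

## Task

Refit the driver board in the open camera base: with the board slightly raised at its clip end, slide the end nearer the heat sink in under the two retaining lips until it stops, then lower the other end and press it down beside the spring clip until the clip snaps over the edge and the board lies fully home. Be gentle, because the board is damaged if it is forced against the base with more than 30 newtons, and leave the other things on the bench where they are.

Things in the scene. Friction and masses are not known exactly. Their poses are not given: they have to be found in the camera images.
- heat_sink (a point): centre of the finned aluminium heat sink on the loose driver board, 40 mm (x) x 34 mm (y) x 28 mm high; axes as the board's. It is 17 mm above the board's underside and 14 mm from the board's middle towards -x. The end at -x (46 mm from here) goes under the lips, the end at +x (74 mm) under the clip. Grip the heat sink across y, fingers square to the board
- board: the same board: green plate 120 mm (x) x 75 mm (y) x 3 mm thick, 0.11 to 0.18 kg, lying flat on the bench, parts up; origin at the centre of its underside, z up. Other parts on it stand at most 8 mm high, along its sides
- board_lead (a point): middle of the board's lower edge at the lip end (60 mm from the board's middle, on the underside); axes as the board's
- board_tail (a point): middle of the board's lower edge at the clip end (60 mm from the board's middle, on the underside); axes as the board's
- press_spot (a point): bare place on the board's top face, on its middle line, 22 mm from the clip end and 32 mm clear of the heat sink: press here with closed fingertips; 22 x 40 mm (x, y) round it are free
- slot (a point): in the camera base, an open grey cast box (141 x 90 mm): mid-width on the inner face of the lip end wall, at the height of the ledge (46 mm above the bench) that runs 20 mm out from that wall and carries the board. x points level to the clip end, z up. Side walls: 80 mm apart inside, tops 1.5 mm above the ledge. Two bosses 108 mm away carry the clip end level
- base: the base's steel plate (186 x 110 mm), fixed to the bench, 6 mm thick; origin at the centre of its underside, x from the lip end to the clip end. The cast box stands over it on four soft rubber mounts and sinks straight down under load, about 6 mm for 10 N, 10 mm at most
- lip_edge (a point): between the base's two lips, at their front edge and underside (7 mm out from the end wall, 5 mm above the ledge); axes as slot. The lips are 16 mm wide, 4 mm thick, 24 mm either side of mid-width. The board's lip end can be set down on the ledge in front of them and slid in to the wall while tipped up by 0.15 to 0.24 rad
- clip_top (a point): top of the base's steel spring clip, 16 mm wide, mid-width, 14 mm above the ledge, 121.5 mm from the lip end wall; axes as slot. Its nose juts 3 mm towards the lips, steep slope on top, underside 3.8 mm above the ledge. The board's edge rests on the slope, some 7 to 9 mm up; pressed with about 7 to 14 N at the press spot it bends the clip aside; press on until it is fully down
- clip (a joint): how far the spring clip is bent outwards, rad: 0 at rest, about 0.1 while the board's edge passes its nose, back near 0 once it has snapped over the board
- screw_jar: small round jar of screws with a lid, 46 mm across, 56 mm high, near the back of the work area; origin at the centre of its underside. A bystander, leave it
- tweezers: steel tweezers, 126 mm long, 8 mm high, lying near the front edge of the bench; origin at the centre of the underside. A bystander, leave it
- side_cutters: side cutters, 107 x 52 mm, 12 mm high, lying near the front edge of the bench; origin at the centre of the underside. A bystander, leave it
- lens_cap: round lens cap, 52 mm across, 9 mm high, lying towards the back; origin at the centre of the underside. A bystander, leave it
- bit_block: block of screwdriver bits, 90 x 22 mm, 34 mm high, towards the right; origin at the centre of the underside. A bystander, leave it
- parts_dish: shallow round steel dish of screws, 68 mm across, 17 mm high, near the front edge; origin at the centre of the underside. A bystander, leave it

How it is judged (in metres and radians):
On the way:
1. the heat-sink end of the board is in under both lips, against or within 4 mm of the end wall and down on the ledge, while the clip end is still up (x of board_lead in the frame of slot between -0.002 and 0.004 m and z of board_lead in the frame of slot between -0.003 and 0.0025 m and y of board_lead in the frame of slot between -0.005 and 0.005 m and z of board_tail in the frame of slot above 0.005 m), for 0.2 s.
At the end, for the whole second after the job is handed in: The board lies flat in the base: its lip end under the lips (edge within 4 mm of the end wall, within 2.5 mm of the ledge's height), its clip end within 2 mm of the ledge's height and under the clip, within 5 mm of the middle sideways, the clip sprung back (below 0.03 rad), the board at rest (x of board_lead in the frame of slot between -0.002 and 0.004 m and z of board_lead in the frame of slot between -0.003 and 0.0025 m and y of board_lead in the frame of slot between -0.005 and 0.005 m and z of board_tail in the frame of slot between -0.003 and 0.002 m and x of board_tail in the frame of slot above 0.116 m and y of board_tail in the frame of slot between -0.005 and 0.005 m and value of joint clip below 0.03 rad and linear speed of board below 0.01 m/s); the robot touches nothing.
It fails at once if the board is forced against the base with more than 30 N (contact force between board and base above 30 N).
It fails at once if a bystander (jar, tweezers, cutters, lens cap, bit block or dish) is moved by more than 30 mm (distance of any of screw_jar, tweezers, side_cutters, lens_cap, bit_block, parts_dish from where it was at the start of the episode above 0.03 m).
It also fails if it takes over 70 s, if anything falls off the work surface, if the arm or the gripper's body presses on something with over 40 N, if the wrist force passes 120 N, or if a joint passes its speed limit or range.

## Robot

A 6-joint arm with a two-finger parallel gripper is mounted at the origin on a cart in front of the work surface, level with it; the furniture and walls round the work are solid. World frame = base frame: x ahead of the robot, y to its left, z up, the work surface at z = 0. Lengths are in m, angles in degrees, forces in N, time in s.
With the tool pointing down it reaches from about 0.4 to 0.825 m from the base axis. Payload 7 kg.
Tool frame: the origin (TCP) lies on the centre line of the jaws, within the pads' length; the fingertips stand 19 mm ahead of it and the grasp point (between the pads) is the TCP; z points along the fingers, y is the line along which they close (so a half turn about z gives the same grasp; the last joint's range is limited). The gripper opens to 88 mm and grips with 3 to 60 N. Pads are 19 mm wide; open, the fingers measure 130 mm over their backs; the gripper's body (78 mm by 193 mm) begins 47 mm behind the grasp point.
Start: joints at [92.825, 20.546, 0.682, 0, -70.136, -16.507], TCP at [0.16, 0.656, 0.246] pointing down, gripper open.
Joint ranges: [-176.03, 176.03], [-82.01, 121.73], [-58.28, 71.71], [-173.87, 95.51], [-174.79, -0.11], [-173.66, 173.66]. Speed limits (degrees/s): [136.94, 136.94, 172.46, 180, 180, 180].

## Interface

Orientations are given as [roll, pitch, yaw] about the fixed x, y, z axes, in that order (R = Rz(yaw) Ry(pitch) Rx(roll)).
In Python, from plant import * gives the robot as it stands. The module is installed in compiled form; this text tells all that it offers.
- The arm moves only by the tool play_rows, never from a script. Its argument "deltas" is a list of rows, each a list of 6 numbers: the shift along the world's x, y, z scaled (see below), then the turn, a rotation vector about the world's x, y, z scaled (see below). A call has 1 to 10 rows; each row shifts and turns the commanded pose from where the row before left it; what a row does not reach is not made up. The controller multiplies each number of a shift by 800 mm and each number of a turn by 180 degrees. A row lasts 1/10 s, in which the tool goes at most 50 mm and 8.59 degrees, less where a joint would pass 70% of its speed; a pose out of reach is approached as far as the arm can. A call with a number of a shift or a turn outside -1 to 1 is refused whole. A call with a gripper value outside its range is refused whole. "gripper" is the gripper command: -1 is shut, 1 is fully open, values between are in proportion, set as the call begins (left out, the last holds). The fingers move at their own pace and stop on an object; the grip force is fixed at half the most. Time passes only in rows, so rows that do not move let the fingers close. It gives the time, the measured TCP pose, the force, the opening and the grip force at its end, in the units of the state.
- get_obs(): the state, without advancing time (a new reading comes with each control period).
- snapshot(name): name is "scene" or "top" or "wrist"; returns (picture, depth): 384x512x3 uint8, blue, green, red; 384x512 float32, m along the optical axis (not along the pixel's ray), 0 where there is no reading.
- camera_model(name): a dict with "fx", "fy", "cx", "cy" (pixels), "world_to_cam" (4x4, takes a point from world to camera coordinates). Camera axes: x right, y down, z forward; pixel columns grow to the right and rows downward; lengths in m; the calibration is good to about 2 mm. The wrist camera is an equidistant fisheye: a pixel r from the principal point sees the ray r / f radians off the axis. A picture is of the moment at which its call begins: read the wrist's pose just before it. camera_model takes no time and is no camera call; for the wrist camera it gives the pose at the moment of the call.
- close_job(): hands the job in; it is judged then, once.
The state is a dict: "clock": time; "joint_pos": joint angles; "qvel": joint speeds; "tau": joint torques, N m; "tool_pos": TCP position; "orientation": TCP orientation; "force": force on the tool from outside, world axes, zero at the start; "moment": the same for the moment, N m; "opening": finger opening in m; "gripper_force": force on a finger pad.
Only numpy, scipy, OpenCV 4.12 (cv2) and the standard library are available. Lean on these libraries where they do the work, as an engineer would, in place of code of your own. Each camera call takes 0.05 s, during which the arm holds its last target. There are 200 camera calls.

## Working session

There is one attempt and no reset: what is moved stays moved. The work goes in short steps, Python scripts to look and compute and a tool call to move; the robot and the scene stay as the last step left them, time stands still between calls to the robot, and variables do not carry over. Pictures are saved under pics/ and viewed, at most 10 in all, crops included, and the job is handed in when it is done.

Besides the shell and the picture viewer there is one more tool, called after ">>>" by a JSON object that holds its "method" and its "body", one argument or row to a line. play_rows: Moves the arm, as the interface text tells. Its arguments: {"type":"object","properties":{"deltas":{"type":"array","items":{"type":"array","items":{"type":"number","minimum":-1,"maximum":1}}},"gripper":{"type":"number"}},"required":["deltas"]}

```bash
mkdir -p pics
cat > h.py <<'E'
from plant import *
import numpy as np, cv2
def snap(n,f):
    m=camera_model(n); p,d=snapshot(n); cv2.imwrite(f'pics/{f}.png',p); np.savez(f'pics/{f}.npz',d=d,p=p,W=m['world_to_cam'],k=[m['fx'],m['fy'],m['cx'],m['cy']]); return p,d,m
def cloud(f):
    z=np.load(f'pics/{f}.npz'); fx,fy,cx,cy=z['k']; d=z['d']; v,u=np.mgrid[:d.shape[0],:d.shape[1]]
    P=np.stack([(u-cx)/fx*d,(v-cy)/fy*d,d],-1); T=np.linalg.inv(z['W'])
    return P@T[:3,:3].T+T[:3,3], d>0, z['p']
E
python3 - <<'E'
from h import *
a=snap('top','top')[0]; b=snap('scene','scene')[0]
o=get_obs(); print(o['clock'],o['tool_pos'],o['orientation'],o['force'])
E
```

```text
0.1 [0.15960658 0.65544312 0.24472412] [ 1.79915028e+02 -7.51576831e-03 -1.36912548e+01] [-0.24755737 -0.1408802   0.17310775]
```

View pics/top.png

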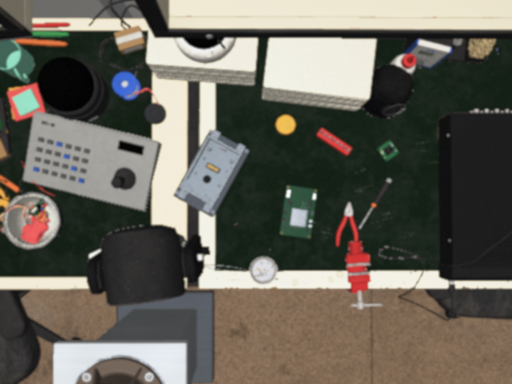

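View pics/scene.png

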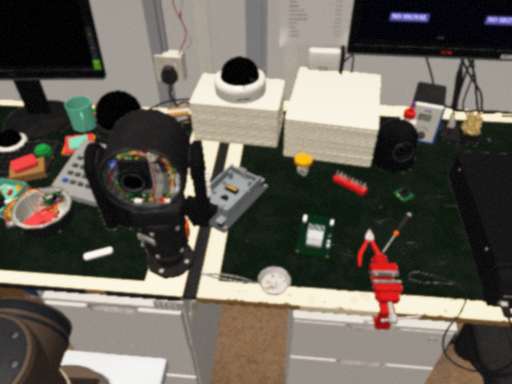

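The top view shows the loose board at about (298,211) with its pale heat sink at (298,218), and the camera base at about (212,172). The jar (285,125), bit block (334,141), dish (263,269) and cutters (347,225) are all clear of the direct path.

Run:
```python
from h import *
P,ok,p=cloud('top')
for u,v in [(298,218),(298,195),(212,172),(240,150),(263,269),(285,125)]: print((u,v),P[v,u].round(3))
z=P[...,2]
c=p[120:250,165:335]; c=cv2.resize(c,None,fx=4.5,fy=4.5,interpolation=cv2.INTER_CUBIC); cv2.imwrite('pics/c.png',c)
# box: points z 0.03..0.09 near
def rect(m,n):
    q=P[m][:,:2].astype(np.float32); print(n,len(q),cv2.minAreaRect(q*1000), P[m].mean(0).round(4))
near=lambda u0,u1,v0,v1:(np.indices(z.shape)[1]>=u0)&(np.indices(z.shape)[1]<u1)&(np.indices(z.shape)[0]>=v0)&(np.indices(z.shape)[0]<v1)
B=near(172,255,125,220); rect(B&(z>.03)&(z<.1),'box')
b=near(270,325,178,245); rect(b&(z>.02)&(z<.05),'sink')
hsv=cv2.cvtColor(p,cv2.COLOR_BGR2HSV); 
g=b&((p.max(-1)>60))&(z>-.02); rect(g,'board')
np.set_printoptions(linewidth=250)
print((z[130:218:4,174:252:4]*1000).round().astype(int))
```

```text
(298, 218) [ 0.45  -0.429  0.02 ]
(298, 195) [ 0.505 -0.43   0.009]
(212, 172) [ 0.56  -0.223  0.025]
(240, 150) [ 0.613 -0.29   0.023]
(263, 269) [ 0.327 -0.345  0.009]
(285, 125) [ 0.667 -0.395  0.057]
box 1043 ((568.3133544921875, -225.01925659179688), (92.19620513916016, 155.5067901611328), 61.00094223022461) [ 0.5542 -0.2164  0.0457]
sink 159 ((452.350341796875, -429.7159118652344), (34.69728469848633, 39.675811767578125), 81.23114013671875) [ 0.4521 -0.4295  0.03  ]
board 1579 ((469.22161865234375, -405.962890625), (188.59483337402344, 121.10145568847656), 81.66110229492188) [ 0.4655 -0.4299  0.0153]
[[   6   -2    0    3   -5   -5   -6    0    0   13   19    1    9    0    5    3    5    5    5    6]
 [   5   -5    1    3   -4   -1   -7    3    4    7   28   26    3    4    3    8    5    9    8    7]
 [   5    1    2    1   -5   -1   -5    0    4   40   42    4    8    9    1    4    6    1    3    8]
 [   6    4    5    3   -5   -5   -3    3   48   22   23   39   40    7    5    6    3    4    5    5]
 [   1    6    7    0   -7   -3   -4    7   25   53   25   29   26   41   
[... 1080 characters left out ...]
   56   48   45   48   51   21   23   24   35    9   -1    4    3    1    5    5]
 [   7    8   26   25    8   51   52   51   46   51   50   47    7    3    0    3    7    5    3   10]
 [   2    6    9    7    8    7    5   48   53   59   45    5    5    5    3    2   -1    1    1    5]
 [   2    3    5    7    6    6    8    8   54   53   52    5    7    5    5    8    5    4   10    3]
 [   2    3    6    6   -2    5    6    7   25   22    7    6    2    8    4    6    5    4 1212    5]
 [   5    0    2    4  -11   -3   -6    9   29   25    9    3    3    2    4    3    5    5    3    1]
 [   3    2    2    2    0   -3   -5    3    0   11   10    5    6    5    4    4    3   -2    5    7]]
```

View pics/c.png

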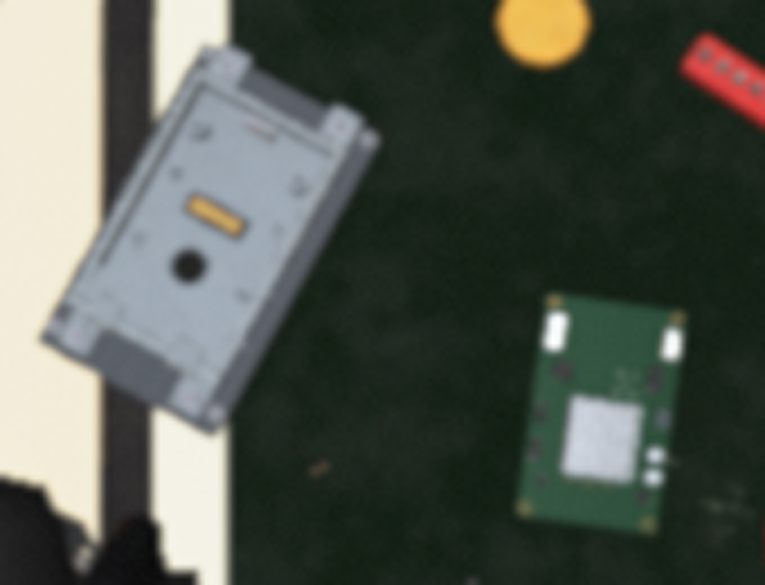

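Run:
```python
from h import *
np.set_printoptions(linewidth=250)
for n in ('top','scene'):
    P,ok,p=cloud(n); Q=P[ok]; 
    H=np.full((12,24),-1.)
    i=((Q[:,0]-0.1)/.08).astype(int); j=((1.0-Q[:,1])/.08).astype(int)
    m=(Q[:,0]>.1)&(i<12)&(j>=0)&(j<24)
    np.maximum.at(H,(i[m],j[m]),Q[m,2]); print(n,'rows x from .1 step .08; cols y from 1.0 down'); print((H*100).round().astype(int)[::-1])
print(camera_model('wrist'))
P,ok,p=cloud('top');
for u,v in [(145,245),(130,290),(190,250),(72,85),(210,45),(390,90)]: print(u,v,P[v,u].round(3))
P,ok,p=cloud('scene');
for u,v in [(135,185),(165,250),(150,130),(200,210)]: print(u,v,P[v,u].round(3))
```

```text
top rows x from .1 step .08; cols y from 1.0 down
[[-100 -100 -100 -100 -100 -100 -100 -100  -15   -8   -8    0    1 -100 -100 -100 -100 -100 -100 -100 -100 -100 -100 -100]
 [-100 -100 -100 -100 -100 -100 -100 -100 -100    2    2    2    7    4 -100 -100 -100 -100 -100 -100 -100 -100 -100 -100]
 [-100 -100 -100 -100 -100 -100 -100 -100 -100   18   17    3    4   13   20   20   16   13   13   13   12   13   13    9]
 [-100 -100 -100 -100 -100 -100 -100 -100    1    9   16   17   14   13   20   21   13   13   13   13   16   13    1    1]
 [-100 -100 -100 -100 -100 -100 -100 -100    3    3   16   17   14   75    1   75   71   71   71   71   12   10   10   10]
 [-100 -100 -100 -100 -100 -100 -100 -100    3    4    6    6    6   76    5   78   70   70   70   71    3    1   10   10]
 [-100 -100 -100 -100 -100 -100 -100 -100    2    7    7    4   11    5    6    6    5    2    2    1    2    1   10   10]
 [-100 -100 -100 -100 -100 -100 -100 -100    2    9    8    2    3   36   36    6    1    4    4    2    2    1   10   10]
 [-100 -100 -100 -100 -100 -100 -100 -100    1    7    7    2   33
[... 1922 characters left out ...]
0 -100 -100 -100 -100 -100 -100]]
{'fx': 297.3186396354542, 'fy': 297.3186396354542, 'cx': 250.0659579015961, 'cy': 188.68778375097344, 'world_to_cam': array([[-0.23674183, -0.97157123,  0.00162714,  0.67634863],
       [-0.92665989,  0.22630101,  0.30014879, -0.03754146],
       [-0.29198415,  0.06954997, -0.95389101,  0.39152619],
       [ 0.        ,  0.        ,  0.        ,  1.        ]])}
145 245 [ 0.407 -0.133  0.357]
130 290 [ 0.332 -0.109  0.363]
190 250 [ 0.396 -0.205  0.315]
72 85 [0.734 0.066 0.157]
210 45 [ 0.811 -0.23   0.185]
390 90 [ 0.736 -0.626  0.113]
135 185 [ 0.305 -0.112  0.285]
165 250 [ 0.326 -0.128  0.087]
150 130 [-0.206 -0.361  0.793]
200 210 [ 0.337 -0.206  0.199]
```

Run:
```python
from h import *
Q=np.concatenate([P[ok] for P,ok,_ in (cloud('top'),cloud('scene'))])
for z0,z1 in [(.03,.1),(.1,.15),(.15,.2),(.2,.25),(.25,.3),(.3,.34),(.34,.4),(.4,.6),(.6,.9)]:
    q=Q[(Q[:,2]>z0)&(Q[:,2]<z1)&(Q[:,0]>.2)&(Q[:,0]<.47)&(Q[:,1]<.05)&(Q[:,1]>-.3)]
    if len(q)>5: print(z0,len(q),np.percentile(q,[1,99],0)[:,:2].round(3).tolist(),'xmax at y',q[np.argmax(q[:,0])].round(3))
q=Q[(Q[:,2]>.5)&(Q[:,0]>.2)]; print(q.min(0),q.max(0))
T=np.linalg.inv(camera_model('wrist')['world_to_cam']); print(T[:3,3],T[:3,2])
T=np.linalg.inv(camera_model('scene')['world_to_cam']); print(T[:3,3],T[:3,2])
T=np.linalg.inv(camera_model('top')['world_to_cam']); print(T[:3,3],T[:3,2])
```

```text
0.03 646 [[0.32, -0.167], [0.389, -0.074]] xmax at y [ 0.394 -0.161  0.076]
0.1 1067 [[0.315, -0.215], [0.376, -0.035]] xmax at y [ 0.398 -0.211  0.148]
0.15 2114 [[0.316, -0.226], [0.415, -0.028]] xmax at y [ 0.418 -0.205  0.171]
0.2 1862 [[0.298, -0.219], [0.424, -0.027]] xmax at y [ 0.429 -0.111  0.242]
0.25 2763 [[0.297, -0.217], [0.43, -0.026]] xmax at y [ 0.442 -0.144  0.297]
0.3 5613 [[0.301, -0.214], [0.439, -0.024]] xmax at y [ 0.442 -0.137  0.318]
0.34 6726 [[0.306, -0.17], [0.431, -0.068]] xmax at y [ 0.436 -0.132  0.343]
[ 0.64721377 -0.59223057  0.68210045] [ 0.68870889 -0.0477587   0.77964575]
[0.23965129 0.63838591 0.38364082] [-0.29198415  0.06954997 -0.95389101]
[-0.2064128  -0.36084812  0.79322359] [ 0.70735599  0.06414527 -0.70394097]
[ 0.46253014 -0.30967705  1.21235126] [ 0.02997485 -0.00943757 -0.9995061 ]
```

>>> {"method": "play_rows", "body": {
  "deltas": [
    [0.0445,-0.0328,0,0,0,0],
    [0.0445,-0.0328,0,0,0,0],
    [0.0445,-0.0328,0,0,0,0],
    [0.0445,-0.0328,0,0,0,0],
    [0.0445,-0.0328,0,0,0,0],
    [0.0445,-0.0328,0,0,0,0],
    [0.0445,-0.0328,0,0,0,0],
    [0.0445,-0.0328,0,0,0,0],
    [0.0445,-0.0328,0,0,0,0]
  ],
  "gripper": 1
}}

```text
clock: 1.0
tool_pos: [0.4811, 0.4183, 0.2453]
orientation: [180.0, 0.0, -13.7]
force: [0.8, 0.8, -0.0]
opening: 0.0875
gripper_force: 0.0
```

>>> {"method": "play_rows", "body": {
  "deltas": [
    [0.018,-0.052,0,0,0,0],
    [0.018,-0.052,0,0,0,0],
    [0.018,-0.052,0,0,0,0],
    [0.018,-0.052,0,0,0,0],
    [0.018,-0.052,0,0,0,0],
    [0.018,-0.052,0,0,0,0],
    [0.018,-0.052,0,0,0,0]
  ]
}}

```text
clock: 1.7
tool_pos: [0.581, 0.1267, 0.2454]
orientation: [180.0, 0.0, -13.7]
force: [0.1, 0.3, -0.5]
opening: 0.0877
gripper_force: 0.0
```

>>> {"method": "play_rows", "body": {
  "deltas": [
    [-0.003,-0.056,0,0,0,0],
    [-0.003,-0.056,0,0,0,0],
    [-0.003,-0.056,0,0,0,0],
    [-0.003,-0.056,0,0,0,0],
    [-0.003,-0.056,0,0,0,0],
    [-0.003,-0.056,0,0,0,0],
    [-0.003,-0.056,0,0,0,0],
    [-0.003,-0.056,0,0,0,0],
    [0,0,0,0,0,0],
    [0,0,0,0,0,0]
  ]
}}

```text
clock: 2.7
tool_pos: [0.5611, -0.231, 0.2449]
orientation: [-180.0, 0.1, -13.8]
force: [-0.2, -0.0, 0.1]
opening: 0.0877
gripper_force: 0.0
```

```bash
cat >> h.py <<'E'
def wcloud(f):
    z=np.load(f'pics/{f}.npz'); fx,fy,cx,cy=z['k']; d=z['d']; v,u=np.mgrid[:d.shape[0],:d.shape[1]]
    a=(u-cx)/fx; b=(v-cy)/fy; r=np.hypot(a,b)+1e-9; t=np.tan(np.minimum(r,1.4))/r
    P=np.stack([a*t*d,b*t*d,d],-1); T=np.linalg.inv(z['W'])
    return P@T[:3,:3].T+T[:3,3], d>0, z['p']
def pix(f,pts):
    z=np.load(f'pics/{f}.npz'); fx,fy,cx,cy=z['k']; W=z['W']; c=np.asarray(pts)@W[:3,:3].T+W[:3,3]
    h=np.hypot(c[:,0],c[:,1]); th=np.arctan2(h,c[:,2])/h
    return np.stack([fx*c[:,0]*th+cx,fy*c[:,1]*th+cy],-1)
def ortho(f,c,yaw,z,sx=200,sy=130,s=4):
    # rectified view of the plane z: u along local x (yaw), v along -local y ; s px/mm
    u,v=np.meshgrid(np.arange(sx*s)/s-sx/2,sy/2-np.arange(sy*s)/s); a=np.deg2rad(yaw)
    X=c[0]+(u*np.cos(a)-v*np.sin(a))/1e3; Y=c[1]+(u*np.sin(a)+v*np.cos(a))/1e3
    q=pix(f,np.stack([X,Y,np.full_like(X,z)],-1).reshape(-1,3)).reshape(*X.shape,2).astype(np.float32)
    return cv2.remap(np.load(f'pics/{f}.npz')['p'],q[...,0],q[...,1],cv2.INTER_CUBIC)
E
python3 - <<'E'
from h import *
snap('wrist','wb'); P,ok,p=wcloud('wb')
o=ortho('wb',(.56,-.22),-29,.046); cv2.imwrite('pics/ob.png',o)
# height map in local frame
a=np.deg2rad(-29); q=P[ok]-[.56,-.22,0]; x=q[:,0]*np.cos(a)+q[:,1]*np.sin(a); y=-q[:,0]*np.sin(a)+q[:,1]*np.cos(a)
m=(abs(x)<.1)&(abs(y)<.065); H=np.full((26,40),-1.); i=((.065-y[m])/.005).astype(int); j=((x[m]+.1)/.005).astype(int)
np.maximum.at(H,(i,j),q[m,2]); np.set_printoptions(linewidth=250); print((H*1000).round().astype(int))
E
```

```text
[[ 1  2  2 ...  2  2  2]
 [ 2  5  6 ...  8  5  1]
 [ 1  7  6 ... 10  9  3]
 ...
 [ 1  6  5 ...  9  5  3]
 [ 3  3  3 ...  4  4  4]
 [ 4  4  3 ...  4  4  4]]
```

View pics/ob.png

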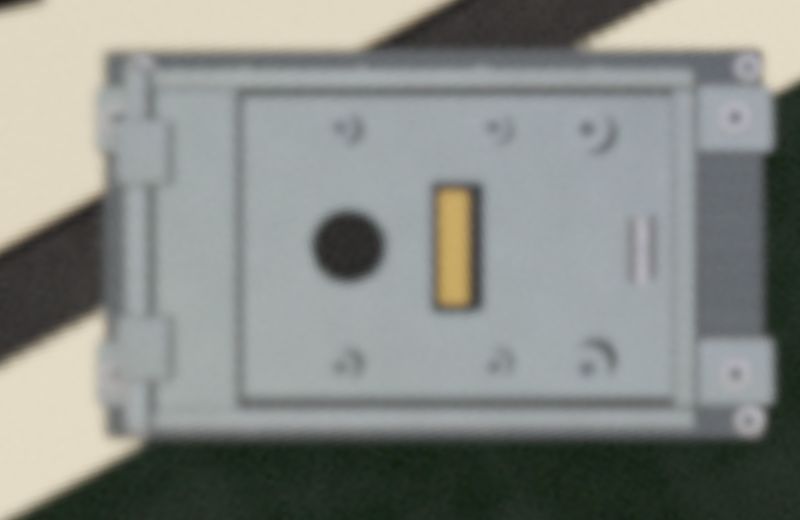

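>>> {"method": "play_rows", "body": {
  "deltas": [
    [-0.0225,-0.05,0,0,0,0],
    [-0.0225,-0.05,0,0,0,0],
    [-0.0225,-0.05,0,0,0,0],
    [-0.0225,-0.05,0,0,0,0],
    [-0.0225,-0.05,0,0,0,0],
    [0,0,0,0,0,0],
    [0,0,0,0,0,0]
  ]
}}

```text
clock: 3.45
tool_pos: [0.4717, -0.4296, 0.2453]
orientation: [-180.0, 0.0, -13.7]
force: [-0.2, -0.3, -0.1]
opening: 0.0875
gripper_force: 0.0
```

Run:
```python
from h import *
snap('wrist','wp'); P,ok,p=wcloud('wp')
o=ortho('wp',(.466,-.43),-8,.003,150,110,5); cv2.imwrite('pics/op.png',o)
b=(abs(P[...,0]-.45)<.06)&(abs(P[...,1]+.43)<.05)&(P[...,2]>.024)&(P[...,2]<.045)&ok
print(b.sum(),cv2.minAreaRect((P[b][:,:2]*1000).astype(np.float32)),np.median(P[b],0))
```

```text
393 ((452.8946228027344, -427.60406494140625), (33.97270965576172, 40.453407287597656), 82.09107208251953) [ 0.45364322 -0.42729818  0.03051284]
```

View pics/op.png

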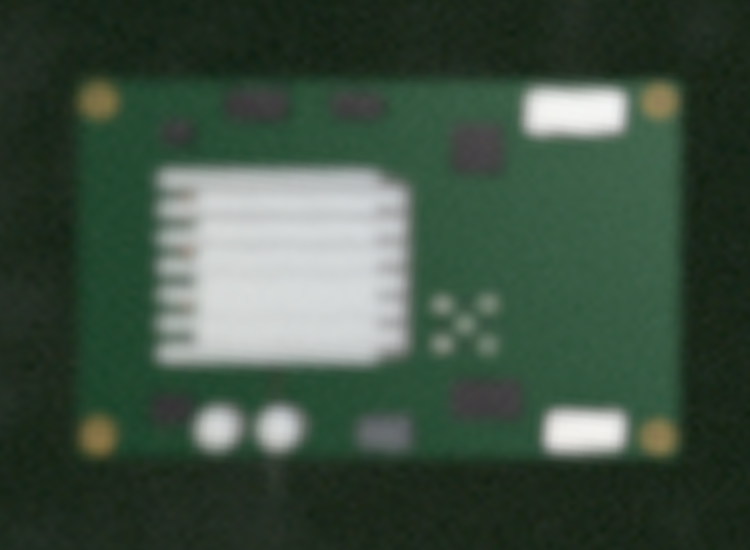

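The wrist views show the lip end at the left of the base, with lips at (145,150) and (145,350) and the clip at (643,250). That puts the slot at about (0.509, -0.189), yaw -29°. The board is square in its view at yaw -8°, so the heat sink is at (0.453, -0.427).

>>> {"method": "play_rows", "body": {
  "deltas": [
    [-0.0234,0.0033,0,0,0,0.0317],
    [0,0,-0.06,0,0,0],
    [0,0,-0.06,0,0,0],
    [0,0,-0.06,0,0,0],
    [0,0,-0.04,0,0,0],
    [0,0,-0.03,0,0,0],
    [0,0,-0.015,0,0,0],
    [0,0,0,0,0,0]
  ]
}}

```text
clock: 4.3
tool_pos: [0.453, -0.4257, 0.0323]
orientation: [-179.9, 0.1, -7.9]
force: [0.4, 0.2, 0.3]
opening: 0.0877
gripper_force: 0.0
```

>>> {"method": "play_rows", "body": {
  "deltas": [
    [0,0,0,0,0,0],
    [0,0,0,0,0,0],
    [0,0,0,0,0,0],
    [0,0,0,0,0,0],
    [0,0,0,0,0,0],
    [0,0,0,0,0,0],
    [0,0,0,0,0,0],
    [0,0,0,0,0,0]
  ],
  "gripper": -1
}}

```text
clock: 5.1
tool_pos: [0.4529, -0.4275, 0.0336]
orientation: [180.0, -0.0, -8.0]
force: [0.3, -0.5, 0.4]
opening: 0.0337
gripper_force: 30.0
```

>>> {"method": "play_rows", "body": {
  "deltas": [
    [0,0,0.02,0,0,0],
    [0,0,0.045,0,0,0],
    [0,0,0.05,0,0,0],
    [0,0,0.045,0,0,0],
    [0.0209,0.0447,0,0,0,-0.0292],
    [0.0209,0.0447,0,0,0,-0.0292],
    [0.0209,0.0447,0,0,0,-0.0292],
    [0.0209,0.0447,0,0,0,-0.0292],
    [0.0209,0.0447,0,0,0,0],
    [0.0209,0.0447,0,0,0,0]
  ]
}}

```text
clock: 6.1
tool_pos: [0.5534, -0.2111, 0.1613]
orientation: [180.0, 0.0, -29.0]
force: [1.5, -0.5, -1.9]
opening: 0.0336
gripper_force: 30.0
```

>>> {"method": "play_rows", "body": {
  "deltas": [
    [0,0,0,-0.0131,-0.0237,0],
    [0,0,0,-0.0131,-0.0237,0],
    [0,0,-0.02,0,0,0],
    [0,0,-0.02,0,0,0],
    [0,0,0,0,0,0],
    [0,0,0,0,0,0]
  ]
}}

```text
clock: 6.7
tool_pos: [0.5531, -0.2128, 0.1295]
orientation: [180.0, -9.7, -29.0]
force: [0.6, -0.2, -1.8]
opening: 0.0337
gripper_force: 30.0
```

Run:
```python
from h import *
o=get_obs(); print(o['tool_pos'].round(4) if hasattr(o['tool_pos'],'round') else o['tool_pos'],o['orientation'],o['force'])
snap('wrist','w2')
q=ortho('w2',(.56,-.22),-29,.052); cv2.imwrite('pics/o2.png',q)
p=np.load('pics/w2.npz')['p']; s=snap('scene','s2')[0][150:250,170:290]
cv2.imwrite('pics/m2.png',np.hstack([p[:, :],cv2.resize(s,(288,240)).__class__ and cv2.copyMakeBorder(cv2.resize(s,(288,240)),0,144,0,0,0)]))
P,ok,_=wcloud('w2')
a=np.deg2rad(-29); c=P-[.5088,-.1885,.046]; x=c[...,0]*np.cos(a)+c[...,1]*np.sin(a); y=-c[...,0]*np.sin(a)+c[...,1]*np.cos(a)
g=(p[...,1].astype(int)-p[...,2]>12)&(p[...,1].astype(int)-p[...,0]>8)&ok&(c[...,2]>.02)&(c[...,2]<.12)
A=np.stack([x[g],np.ones(g.sum())],1); print(g.sum(),np.percentile(x[g],[1,99]),np.percentile(y[g],[1,99]),'slope,z0',np.linalg.lstsq(A,c[g][:,2],rcond=None)[0])
```

```text
[ 0.5531 -0.2128  0.1295] [179.97494439  -9.69577095 -28.99357918] [ 0.62968105 -0.1607957  -1.76437605]
10477 [0.06041566 0.1268103 ] [-0.03481925  0.03870591] slope,z0 [0.17045623 0.04363897]
```

View pics/m2.png

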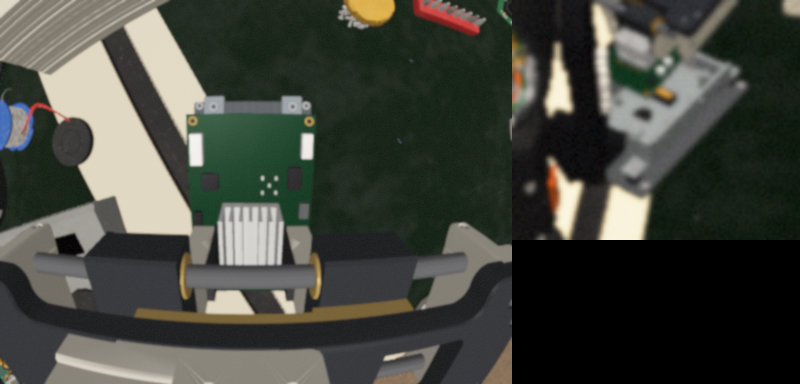

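The board hangs tipped, square over the base. Its clip-end corners are at (187,117) and (316,117), and the base's tabs at (213,105) and (291,105) show behind it. I'll compare the sideways centres in this one image.

Run:
```python
from h import *
P,ok,p=wcloud('w2'); a=np.deg2rad(-29); c=P-[.5088,-.1885,.046]
x=c[...,0]*np.cos(a)+c[...,1]*np.sin(a); y=-c[...,0]*np.sin(a)+c[...,1]*np.cos(a); z=c[...,2]
pl=ok&(abs(z-(.0436+.1705*x))<.008)&(x<.135)
for r in range(122,200,8):
    i=np.where(pl[r,150:350])[0]+150; print(r,i.min(),i.max(),y[r,i.min()].round(4),y[r,i.max()].round(4),'mid',((y[r,i.min()]+y[r,i.max()])/2).round(4))
for r in (99,102,105,108):
    i=np.where(ok[r,150:350]&(z[r,150:350]>-.041)&(z[r,150:350]<.02)&(p[r,150:350].mean(-1)>70)&(abs(y[r,150:350])<.06))[0]+150; print(r,i.min(),i.max(),y[r,i.min()].round(4),y[r,i.max()].round(4),'mid',((y[r,i.min()]+y[r,i.max()])/2).round(4), x[r,i].mean().round(4))
```

```text
122 186 315 0.0392 -0.0351 mid 0.002
130 186 315 0.0395 -0.0356 mid 0.002
138 186 315 0.0397 -0.0357 mid 0.002
146 187 314 0.0393 -0.035 mid 0.0022
154 187 313 0.0394 -0.0347 mid 0.0024
162 188 313 0.039 -0.0349 mid 0.0021
170 188 313 0.0394 -0.0351 mid 0.0022
178 189 313 0.0392 -0.0358 mid 0.0017
186 188 312 0.0398 -0.0352 mid 0.0023
194 189 311 0.0398 -0.035 mid 0.0024
99 204 301 0.0425 -0.0424 mid 0.0 0.1509
102 199 307 0.0493 -0.0504 mid -0.0005 0.1493
105 195 310 0.0536 -0.0538 mid -0.0001 0.1468
108 196 310 0.0526 -0.0538 mid -0.0006 0.144
```

>>> {"method": "play_rows", "body": {
  "deltas": [
    [0.0009,-0.0036,-0.01,0,0,0],
    [0,0,-0.02,0,0,0],
    [0,0,-0.0125,0,0,0],
    [0,0,-0.005,0,0,0],
    [0,0,0,0,0,0],
    [0,0,0,0,0,0]
  ]
}}

```text
clock: 7.4
tool_pos: [0.5543, -0.2157, 0.0919]
orientation: [-180.0, -9.8, -29.0]
force: [0.8, -1.0, -1.3]
opening: 0.0334
gripper_force: 30.0
```

>>> {"method": "play_rows", "body": {
  "deltas": [
    [0,0,-0.002,0,0,0],
    [0,0,-0.002,0,0,0],
    [0,0,-0.001,0,0,0],
    [0,0,0,0,0,0],
    [0,0,0,0,0,0]
  ]
}}

```text
clock: 7.9
tool_pos: [0.554, -0.2156, 0.0876]
orientation: [-180.0, -9.8, -29.0]
force: [0.5, 0.7, -2.1]
opening: 0.0334
gripper_force: 30.0
```

>>> {"method": "play_rows", "body": {
  "deltas": [
    [0,0,-0.0015,0,0,0],
    [0,0,-0.0015,0,0,0],
    [0,0,0,0,0,0],
    [0,0,0,0,0,0]
  ]
}}

```text
clock: 8.3
tool_pos: [0.5542, -0.2156, 0.0854]
orientation: [-180.0, -9.8, -29.0]
force: [-0.5, -0.7, 1.2]
opening: 0.0338
gripper_force: 30.0
```

>>> {"method": "play_rows", "body": {
  "deltas": [
    [0,0,-0.0015,0,0,0],
    [0,0,0,0,0,0],
    [0,0,0,0,0,0]
  ]
}}

```text
clock: 8.6
tool_pos: [0.5543, -0.2157, 0.0842]
orientation: [-180.0, -9.8, -29.0]
force: [-0.0, -0.5, 1.9]
opening: 0.034
gripper_force: 30.0
```

>>> {"method": "play_rows", "body": {
  "deltas": [
    [-0.0017,0.00095,0,0,0,0],
    [-0.0017,0.00095,0,0,0,0],
    [-0.0017,0.00095,0,0,0,0],
    [-0.0017,0.00095,0,0,0,0],
    [-0.0017,0.00095,0,0,0,0],
    [0,0,0,0,0,0],
    [0,0,0,0,0,0]
  ]
}}

```text
clock: 9.3
tool_pos: [0.5471, -0.2117, 0.084]
orientation: [-180.0, -9.7, -29.0]
force: [1.8, 1.0, 2.7]
opening: 0.0337
gripper_force: 30.0
```

>>> {"method": "play_rows", "body": {
  "deltas": [
    [-0.0017,0.00095,0,0,0,0],
    [-0.001,0.00055,0,0,0,0],
    [0,0,0,0,0,0],
    [0,0,0,0,0,0]
  ]
}}

```text
clock: 9.7
tool_pos: [0.545, -0.2106, 0.084]
orientation: [-180.0, -9.7, -29.0]
force: [2.2, -0.6, 3.0]
opening: 0.0336
gripper_force: 30.0
```

>>> {"method": "play_rows", "body": {
  "deltas": [
    [-0.0011,0.0006,0,0,0,0],
    [0,0,0,0,0,0],
    [0,0,0,0,0,0]
  ]
}}

```text
clock: 10.0
tool_pos: [0.5441, -0.2101, 0.084]
orientation: [-180.0, -9.7, -29.0]
force: [2.5, -1.4, 3.8]
opening: 0.034
gripper_force: 30.0
```

>>> {"method": "play_rows", "body": {
  "deltas": [
    [-0.0011,0.0006,0,0,0,0],
    [0,0,0,0,0,0],
    [0,0,0,0,0,0]
  ]
}}

```text
clock: 10.3
tool_pos: [0.5432, -0.2096, 0.084]
orientation: [-180.0, -9.7, -29.0]
force: [1.3, -0.2, 1.9]
opening: 0.0342
gripper_force: 30.0
```

>>> {"method": "play_rows", "body": {
  "deltas": [
    [-0.0011,0.0006,0,0,0,0],
    [0,0,0,0,0,0],
    [0,0,0,0,0,0]
  ]
}}

```text
clock: 10.6
tool_pos: [0.5429, -0.2093, 0.0842]
orientation: [-180.0, -9.8, -29.0]
force: [3.2, -3.2, 3.1]
opening: 0.0338
gripper_force: 30.0
```

>>> {"method": "play_rows", "body": {
  "deltas": [
    [-0.0011,0.0006,0,0,0,0],
    [0,0,0,0,0,0],
    [0,0,0,0,0,0]
  ]
}}

```text
clock: 10.9
tool_pos: [0.5427, -0.2091, 0.0846]
orientation: [-180.0, -9.9, -29.0]
force: [6.3, -6.4, 2.2]
opening: 0.0341
gripper_force: 30.0
```

>>> {"method": "play_rows", "body": {
  "deltas": [
    [0.00146,-0.0008,-0.00154,0.0046,0.0084,0],
    [0.00146,-0.0008,-0.00154,0.0046,0.0084,0],
    [0.00146,-0.0008,-0.00154,0.0046,0.0084,0],
    [0,0,0,0,0,0],
    [0,0,0,0,0,0]
  ]
}}

```text
clock: 11.4
tool_pos: [0.5458, -0.2108, 0.0803]
orientation: [-180.0, -4.7, -29.0]
force: [5.2, -2.3, 1.9]
opening: 0.034
gripper_force: 30.0
```

Run:
```python
from h import *
snap('wrist','w3'); P,ok,p=wcloud('w3'); a=np.deg2rad(-29); c=P-[.5088,-.1885,.046]
x=c[...,0]*np.cos(a)+c[...,1]*np.sin(a); y=-c[...,0]*np.sin(a)+c[...,1]*np.cos(a); z=c[...,2]
g=ok&(x>.06)&(x<.11)&(abs(y)<.025)&(z<.03)&(z>-.02)
A=np.stack([x[g],y[g],np.ones(g.sum())],1); s=np.linalg.lstsq(A,z[g],rcond=None)[0]; print('slope',s)
h=p[60:260,130:370]; cv2.imwrite('pics/m3.png',cv2.resize(h,None,fx=3,fy=3,interpolation=cv2.INTER_CUBIC))
print(get_obs()['force'],get_obs()['moment'])
```

```text
slope [-0.0304313   0.00404491  0.01052238]
[ 5.41184397 -3.3947073   2.43952887] [-1.03448188 -1.69386365  0.12949837]
```

View pics/m3.png

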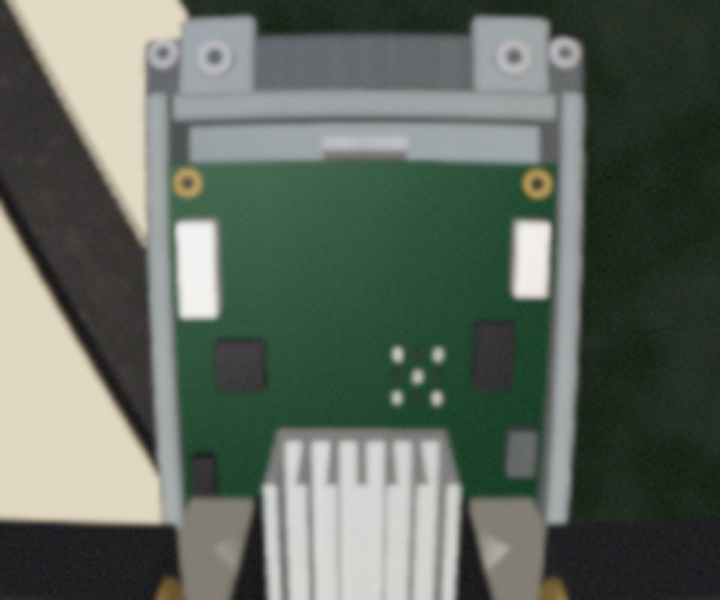

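```bash
cat > m.py <<'E'
from h import *
def meas(f):
    P,ok,p=wcloud(f); a=np.deg2rad(-29); c=P-[.5088,-.1885,.046]
    x=c[...,0]*np.cos(a)+c[...,1]*np.sin(a); y=-c[...,0]*np.sin(a)+c[...,1]*np.cos(a); z=c[...,2]; pi=p.astype(int)
    gr=(pi[...,1]-pi[...,2]>12)&(pi[...,1]-pi[...,0]>8)
    g=ok&(x>.05)&(x<.13)&(abs(y)<.04)&(z<.04)&gr
    A=np.stack([x[g],np.ones(g.sum())],1); s=np.linalg.lstsq(A,z[g],rcond=None)[0]; print('slope,z0',s,'x99',np.percentile(x[g],99),'y',np.percentile(y[g],[1,99]), 'ztail',s[0]*.12+s[1]-.003)
    for n,m in (('wall',ok&~gr&(x>.03)&(x<.11)&(abs(abs(y-.001)-.0425)<.0015)),): print(n,np.median(z[m]),m.sum())
E
python3 -c "
from m import *
meas('w3')"
```

```text
slope,z0 [ 7.99352791e-02 -1.65632777e-05] x99 0.11764549988387493 y [-0.03623406  0.03726587] ztail 0.006575670212642055
wall 0.10657393369239009 3505
```

>>> {"method": "play_rows", "body": {
  "deltas": [
    [0,0,0.001,0,0,0],
    [0,0,0.001,0,0,0],
    [0,0,0,0,0,0]
  ]
}}

```text
clock: 11.75
tool_pos: [0.5457, -0.2107, 0.0822]
orientation: [-180.0, -4.7, -29.0]
force: [5.4, -4.3, 0.3]
opening: 0.0339
gripper_force: 30.0
```

>>> {"method": "play_rows", "body": {
  "deltas": [
    [0,0,0,0,0,0],
    [0,0,0,0,0,0],
    [0,0,0,0,0,0],
    [0,0,0,0,0,0],
    [0,0,0,0,0,0],
    [0,0,0,0,0,0],
    [0,0,0,0,0,0],
    [0,0,0,0,0,0]
  ],
  "gripper": 0.6
}}

```text
clock: 12.55
tool_pos: [0.545, -0.2106, 0.0818]
orientation: [180.0, -4.6, -29.0]
force: [0.3, 0.4, -0.0]
opening: 0.0701
gripper_force: 0.0
```

>>> {"method": "play_rows", "body": {
  "deltas": [
    [0,0,0.02,0,0,0],
    [0,0,0.035,0,0,0],
    [0,0,0.035,0,0,0],
    [0,0,0,0.0124,0.0224,0],
    [0.03,-0.0167,0,0,0,0],
    [0.03,-0.0167,0,0,0,0],
    [0,0,0,0,0,0],
    [0,0,0,0,0,0]
  ]
}}

```text
clock: 13.35
tool_pos: [0.5927, -0.2374, 0.1531]
orientation: [180.0, 0.1, -29.0]
force: [0.2, 0.3, -0.0]
opening: 0.07
gripper_force: 0.0
```

```bash
python3 -c "
from m import *
snap('wrist','w4'); meas('w4'); o=get_obs(); print(o['tool_pos'],o['orientation'],o['force'])
p=np.load('pics/w4.npz')['p']; cv2.imwrite('pics/m4.png',p)"
```

```text
slope,z0 [0.06473377 0.001927  ] x99 0.1173600125690712 y [-0.03596025  0.03710219] ztail 0.006695048135484292
wall 0.09189651923452023 1228
[ 0.59228177 -0.23717895  0.15330542] [ 1.79966888e+02  1.02358076e-01 -2.90223602e+01] [ 0.53492526 -0.1407722   0.06132987]
```

View pics/m4.png

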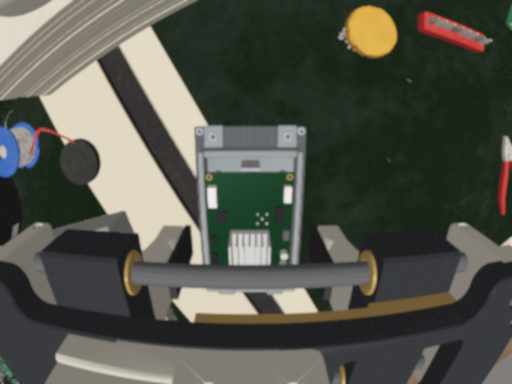

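The board rests at about 0.065 rad with its clip-end edge on the clip, in place under the lips and centred. Next I close the fingers and press.

>>> {"method": "play_rows", "body": {
  "deltas": [
    [0.0014,-0.0007,0,0,0,0],
    [0,0,0,0,0,0],
    [0,0,0,0,0,0],
    [0,0,0,0,0,0],
    [0,0,0,0,0,0],
    [0,0,0,0,0,0],
    [0,0,-0.03,0,0,0],
    [0,0,-0.035,0,0,0],
    [0,0,-0.0266,0,0,0],
    [0,0,0,0,0,0]
  ],
  "gripper": -1
}}

```text
clock: 14.4
tool_pos: [0.5919, -0.2375, 0.0774]
orientation: [179.9, 0.3, -29.0]
force: [-0.7, -0.2, 0.4]
opening: 0.0009
gripper_force: 0.0
```

>>> {"method": "play_rows", "body": {
  "deltas": [
    [0,0,-0.0025,0,0,0],
    [0,0,-0.0025,0,0,0],
    [0,0,-0.0025,0,0,0],
    [0,0,0,0,0,0],
    [0,0,0,0,0,0]
  ]
}}

```text
clock: 14.9
tool_pos: [0.5944, -0.2379, 0.0752]
orientation: [-180.0, -0.0, -29.0]
force: [-0.3, 0.9, -0.8]
opening: 0.0005
gripper_force: 0.0
```

>>> {"method": "play_rows", "body": {
  "deltas": [
    [0,0,-0.0025,0,0,0],
    [0,0,-0.0025,0,0,0],
    [0,0,0,0,0,0]
  ]
}}

```text
clock: 15.2
tool_pos: [0.5946, -0.238, 0.0709]
orientation: [180.0, -0.0, -29.0]
force: [-1.2, 1.5, 3.8]
opening: 0.0003
gripper_force: 2.3
```

>>> {"method": "play_rows", "body": {
  "deltas": [
    [0,0,-0.00125,0,0,0],
    [0,0,-0.00125,0,0,0],
    [0,0,0,0,0,0]
  ]
}}

```text
clock: 15.5
tool_pos: [0.5946, -0.238, 0.0691]
orientation: [180.0, -0.0, -29.0]
force: [-1.0, 0.7, 5.9]
opening: 0.0004
gripper_force: 2.9
```

>>> {"method": "play_rows", "body": {
  "deltas": [
    [0,0,-0.00125,0,0,0],
    [0,0,-0.00125,0,0,0],
    [0,0,0,0,0,0]
  ]
}}

```text
clock: 15.8
tool_pos: [0.5947, -0.238, 0.0674]
orientation: [180.0, -0.0, -29.0]
force: [-0.8, 0.9, 7.9]
opening: 0.0004
gripper_force: 3.8
```

>>> {"method": "play_rows", "body": {
  "deltas": [
    [0,0,-0.00125,0,0,0],
    [0,0,-0.00125,0,0,0],
    [0,0,0,0,0,0]
  ]
}}

```text
clock: 16.1
tool_pos: [0.5948, -0.238, 0.0654]
orientation: [-180.0, -0.1, -29.0]
force: [-0.1, 0.5, 5.5]
opening: 0.0003
gripper_force: 2.9
```

>>> {"method": "play_rows", "body": {
  "deltas": [
    [0,0,-0.00125,0,0,0],
    [0,0,-0.00125,0,0,0],
    [0,0,0,0,0,0]
  ]
}}

```text
clock: 16.4
tool_pos: [0.5948, -0.238, 0.0631]
orientation: [180.0, -0.0, -29.0]
force: [0.3, 0.7, 6.6]
opening: 0.0004
gripper_force: 3.3
```

>>> {"method": "play_rows", "body": {
  "deltas": [
    [0,0,-0.00125,0,0,0],
    [0,0,-0.00125,0,0,0],
    [0,0,0,0,0,0]
  ]
}}

```text
clock: 16.7
tool_pos: [0.5949, -0.2381, 0.0615]
orientation: [180.0, -0.1, -29.0]
force: [-0.9, 2.4, 9.5]
opening: 0.0003
gripper_force: 4.7
```

>>> {"method": "play_rows", "body": {
  "deltas": [
    [0,0,-0.00125,0,0,0],
    [0,0,-0.00125,0,0,0],
    [0,0,0,0,0,0]
  ]
}}

```text
clock: 17.0
tool_pos: [0.5949, -0.238, 0.0598]
orientation: [180.0, -0.1, -29.0]
force: [-2.1, 1.6, 12.7]
opening: 0.0003
gripper_force: 6.0
```

>>> {"method": "play_rows", "body": {
  "deltas": [
    [0,0,-0.00125,0,0,0],
    [0,0,-0.00125,0,0,0],
    [0,0,0,0,0,0]
  ]
}}

```text
clock: 17.3
tool_pos: [0.5948, -0.2381, 0.0582]
orientation: [180.0, -0.1, -29.0]
force: [-2.5, 2.7, 14.5]
opening: 0.0008
gripper_force: 7.2
```

>>> {"method": "play_rows", "body": {
  "deltas": [
    [0,0,0.01,0,0,0],
    [0,0,0.03,0,0,0],
    [0,0,0.045,0,0,0],
    [-0.03,0.0167,0.03,0,0,0],
    [0,0,0,0,0,0],
    [0,0,0,0,0,0],
    [0,0,0,0,0,0]
  ]
}}

```text
clock: 18.0
tool_pos: [0.5698, -0.2245, 0.1475]
orientation: [180.0, 0.1, -29.0]
force: [1.3, 0.3, -0.2]
opening: 0.0003
gripper_force: 0.0
```

```bash
python3 -c "
from m import *
snap('wrist','w5'); meas('w5'); print(get_obs()['force'],get_obs()['clock'])
o=ortho('w5',(.56,-.22),-29,.049,200,130,4); cv2.imwrite('pics/o5.png',o)"
```

```text
slope,z0 [0.00225995 0.00141817] x99 0.11793655580247066 y [-0.03592684  0.03788013] ztail -0.0013106360148177764
wall 0.16641245611402364 2426
[ 0.86102646  0.74628897 -0.41472347] 18.05
```

View pics/o5.png

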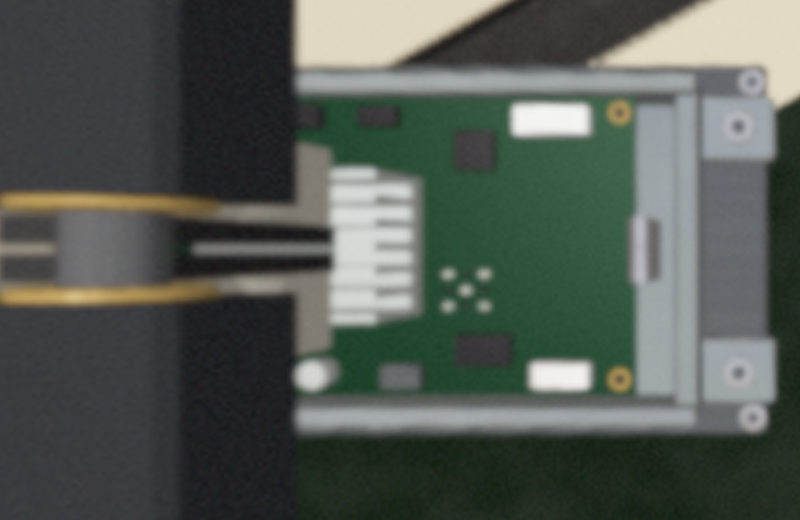

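The board now lies flat (slope 0.002), with its clip-end edge at x≈635 px. The clip nose at (640,250) overlaps that edge, and the sides are even. Nothing is touching the robot.

```bash
python3 -c "
from plant import *
print(close_job())"
```

```text
the job is handed in; nothing more can be done
None
```

I refitted the board and handed the job in at about 18 s. The last view shows it lying flat in the base, clip over its edge, with the highest force reading at the tool about 14.5 N; the hand-in returned no verdict.

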